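# Open the feed barrier and push the block through to the stop

### The arm

A 6-joint arm with a two-finger parallel gripper is mounted at the origin on a cart in front of the work surface, level with it; the furniture and walls round the work are solid. World frame = base frame: x ahead of the robot, y to its left, z up, the work surface at z = 0. Lengths are in m, angles in rad, forces in N, time in s.
With the tool pointing down it reaches from about 0.25 to 0.775 m from the base axis. Payload 4 kg.
Tool frame: the origin (TCP) lies at the very end of the fingers, on their centre line; the grasp point (between the pads) lies 19 mm behind it; z points along the fingers, y is the line along which they close (so a half turn about z gives the same grasp; the last joint's range is limited). The gripper opens to 94 mm and grips with 3 to 60 N. Pads are 16 mm wide; open, the fingers measure 119 mm over their backs; the gripper's body (75 mm by 177 mm) begins 78 mm behind the grasp point.
Start: joints at [1.236, 0.087, 1.371, -0, 1.684, -0.103], TCP at [0.126, 0.535, 0.206] pointing down, gripper open.
Joint ranges: [-3.1, 3.1], [-0.76, 2.03], [0.27, 2.55], [-1.08, 4.22], [0.17, 2.65], [-2.57, 2.57]. Speed limits (rad/s): [2.79, 2.79, 3.14, 3.14, 3.14, 3.14].

### API

Orientations are given as a 3x3 rotation matrix whose columns are the frame's x, y, z axes.
In Python, from rig import bot, vision gives the robot as it stands.
- The arm moves only by the tool jog_arm, never from a script. Its argument "targets" is a list of rows, each an object with "delta_rot": the turn, a rotation vector about the tool's x, y, z in rad, a list of three; "slide": the shift along the tool's x, y, z in mm, a list of three; "hand": the closure, from 0 (fully open) to 1 (shut). In form: [{"delta_rot": [wx, wy, wz], "slide": [dx, dy, dz], "hand": hand}, ...]. A call has 1 to 5 rows; each row is the pose to reach, as a shift and turn from the pose commanded when the call began, along the tool's axes at that moment; what a row does not reach only later rows make up. A row lasts 1/10 s, in which the tool goes at most 50 mm and 8.59 degrees, less where a joint would pass 70% of its speed; a pose out of reach is approached as far as the arm can. A call with a gripper value outside its range is refused whole. The fingers move at their own pace and stop on an object; "squeeze" is the grip in N (left out, the last holds). Time passes only in rows, so rows that repeat a pose let the fingers close. It gives the time, the measured TCP pose, the force, the opening and the grip force at its end, in the units of the state.
- bot.read_state(): the state, without advancing time (a new reading comes with each control period).
- vision.camera(name): name is "scene" or "top" or "wrist"; returns (picture, depth): 384x512x3 uint8, red, green, blue; 384x512 float32, m along the optical axis (not along the pixel's ray), 0 where there is no reading.
- vision.camera_params(name): a dict with "intrinsics" (3x3 intrinsics, pixels), "rvec" (rotation vector, rad) and "tvec" (3), from world to camera coordinates, as OpenCV has them. Camera axes: x right, y down, z forward; pixel columns grow to the right and rows downward; lengths in m; the calibration is good to about 2 mm. A picture is of the moment at which its call begins: read the wrist's pose just before it. camera_params takes no time and is no camera call; for the wrist camera it gives the pose at the moment of the call.
- bot.close_job(): hands the job in; it is judged then, once.
The state is a dict: "t": time; "joints": joint angles; "qvel": joint speeds; "joint_efforts": joint torques, N m; "position": TCP position; "eef_rot": TCP orientation; "ft_force": force on the tool from outside, world axes, zero at the start; "moment": the same for the moment, N m; "grip_width": finger opening in m; "finger_force": force on a finger pad.
Only numpy, scipy, OpenCV 4.12 (cv2) and the standard library are available. Lean on these libraries where they do the work, as an engineer would, in place of code of your own. Each camera call takes 0.05 s, during which the arm holds its last target. There are 200 camera calls.

### The job

Gently push the counterweighted barrier arm of the feed track up past its balance point, so that it stays raised by itself. Then push the wooden block along the track, past the raised barrier, until it lies against the end stop. Slide the block without lifting it, leave the barrier up, and do not disturb the tools lying around.

Things in the scene. Friction and masses are not known exactly. Their poses are not given: they have to be found in the camera images.
- feed: The feed track, fixed to the worktop: a plywood bed 115 mm wide (x -0.058 to 0.058), y -0.125 to 0.200, 18 mm thick, with two aluminium rails along it, 53 mm apart inside, 10 mm wide, tops at 28 mm. Origin: on the worktop, on the track's centre line, under the barrier arm. x points across the track, away from the robot; y along it. The block is to be pushed towards negative y.
- stop_face (a point): Middle of the end stop's face: a dark steel block across the negative-y end of the track, 95 mm wide, 16 mm thick, top 52 mm above the worktop. This point is at y = -0.105 of feed, 33 mm above the worktop. Axes as feed.
- hinge (a point): Hinge of the barrier arm, in a pivot post 67 mm high at the far side of the track: x = 0.130, y = 0, 50 mm above the worktop in the frame of feed. The hinge line runs parallel to the track (y). Axes as feed. The arm: aluminium bar 14 mm wide, 30 mm deep, 230 mm long from the hinge towards the robot; above the hinge a dark round weight, 36 mm across, on a crank.
- boom (a joint): Angle of the barrier arm: 0 = down, level across the track in the block's way (underside 35 mm above the worktop); grows as it rises, swinging up and away from the robot; 1.66 = fully raised, leaning slightly back, its weight on a rubber pad. Balance point about 0.83: below it the arm falls shut, beyond it falls open and stays. Arm about 0.4 kg, 15 percent either way; about 4 N on the plate starts it.
- push_plate (a point): Point on the robot-side face of the upturned push plate at the arm's free end: on its middle line, 55 mm above the arm's centre line, 234 mm from the hinge. Plate 30 mm wide, 8 mm thick, from 15 mm below to 85 mm above the centre line (top 135 mm above the worktop while down). It turns with the arm; arm down, its axes are those of feed. Pushing it towards the track's +x raises the arm.
- block_c (a point): Centre of the plain wooden block, 45 mm wide (x), 120 mm long (y), 30 mm high, about 0.12 kg (0.7 to 1.4 times that), lying loose between the rails on the bed (underside 18 mm, top 48 mm above the worktop), upstream of the barrier arm (positive y of the track), its length along the track.
- block: The same wooden block; origin at the centre of its underside.
- pill_jar: small white-capped jar, 29 mm across, 60 mm tall, standing behind the track; origin at the centre of its underside. A bystander: leave it alone.
- tape_roll: masking tape roll lying flat, 100 mm across, 25 mm high, in front of the track; origin at the centre of its underside. A bystander: leave it alone.
- hex_key: T-handled hex key, 170 x 74 x 17 mm, lying in front of the track; origin at the centre of its underside. A bystander: leave it alone.
- spanner_13: combination spanner, 164 x 26 x 6 mm, lying behind the track; origin at the centre of its underside. A bystander: leave it alone.
There are look-alikes about, which are no part of the job. There is more than one size of the block; the job needs the largest.

How it is judged:
By the outcome, as a careful person would: the job done as asked, in the order asked, and still so for the second after the job is handed in, with the robot touching nothing.
It also fails if it takes over 58 s, if anything falls off the work surface, if the arm or the gripper's body presses on something with over 40 N, if the wrist force passes 120 N, or if a joint passes its speed limit or range.

## Working session

There is one attempt and no reset: what is moved stays moved. The work goes in short steps, Python scripts to look and compute and a tool call to move; the robot and the scene stay as the last step left them, time stands still between calls to the robot, and variables do not carry over. Pictures are saved under pics/ and viewed, at most 10 in all, crops included, and the job is handed in when it is done.

Besides the shell and the picture viewer there is one more tool, called after ">>>" by a JSON object that holds its "fn" and its "kwargs", one argument or row to a line. jog_arm: Moves the arm, as the interface text tells. Its arguments: {"type":"object","properties":{"targets":{"type":"array","items":{"type":"object","properties":{"delta_rot":{"type":"array","items":{"type":"number"}},"slide":{"type":"array","items":{"type":"number"}},"hand":{"type":"number"}}}},"squeeze":{"type":"number"}},"required":["targets"]}

```bash
mkdir -p pics; ls; cat > h.py <<'E'
import numpy as np, cv2
from rig import bot, vision
def cam(n):
    p=vision.camera_params(n); im,d=vision.camera(n)
    R=cv2.Rodrigues(np.array(p["rvec"],float))[0]; return im,d,np.array(p["intrinsics"]),R,np.array(p["tvec"],float).ravel()
def cloud(d,K,R,t):
    v,u=np.mgrid[:d.shape[0],:d.shape[1]]
    c=np.stack([(u-K[0,2])/K[0,0]*d,(v-K[1,2])/K[1,1]*d,d],-1)
    return (c-t)@R
def ray(u,v,z,K,R,t):
    r=R.T@np.array([(u-K[0,2])/K[0,0],(v-K[1,2])/K[1,1],1]); o=-R.T@t
    return o+r*(z-o[2])/r[2]
def save(im,n): cv2.imwrite(f"pics/{n}.png",cv2.cvtColor(im,cv2.COLOR_RGB2BGR))
E
python3 - <<'E'
from h import *
for n in ("scene","top"):
    im,d,K,R,t=cam(n); save(im,n+"0"); np.savez(n+"0.npz",im=im,d=d,K=K,R=R,t=t); print(n,-R.T@t,(d>0).mean())
s=bot.read_state(); print(s["t"],s["position"],s["eef_rot"])
E
```

```text
pics
scene [0.18544261 0.84096975 0.53017531] 0.9960072835286459
top [0.42819827 0.0481733  0.96730102] 0.9958343505859375
0.1 [0.12618872 0.53482746 0.20440795] [[-9.73252618e-01  2.29736597e-01 -6.61930335e-04]
 [ 2.29737452e-01  9.73250830e-01 -1.87746423e-03]
 [ 2.12902004e-04 -1.97931717e-03 -9.99998018e-01]]
```

View pics/top0.png

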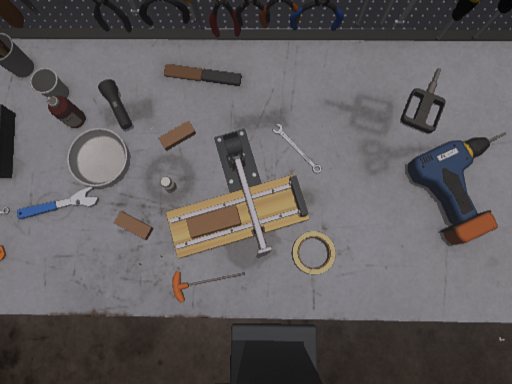

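View pics/scene0.png

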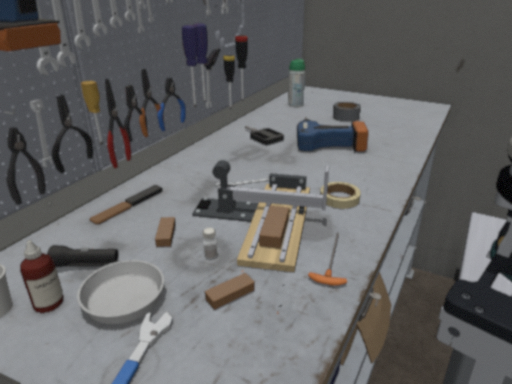

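The top view shows the track with its bed corners near (167,210), (293,178), (307,216) and (180,257), the arm running from (235,145) to the plate at (265,252), and the stop at (299,195). There are three brown blocks: (213,222) on the track, (177,135) and (133,225). The one between the rails is the longest, so it fits the description. Next I'll measure it and confirm in a crop.

```bash
python3 - <<'E'
from h import *
f=np.load("top0.npz"); im,d,K,R,t=[f[k] for k in("im","d","K","R","t")]
P=cloud(d,K,R,t); hsv=cv2.cvtColor(im,cv2.COLOR_RGB2HSV); print(K[0,0])
def show(n,m,z=None):
    m=m.astype(np.uint8); k,l,s,c=cv2.connectedComponentsWithStats(m)
    for i in range(1,k):
        if s[i,4]>150:
            q=l==i; pz=np.median(P[q][:,2]); cs=np.argwhere(q)[:,::-1].astype(np.float32)
            box=cv2.boxPoints(cv2.minAreaRect(cs)); w=np.array([ray(u,v,pz if z is None else z,K,R,t) for u,v in box])
            print(n,c[i].round(),s[i,4],"z",pz.round(4),"ctr",w.mean(0).round(4),"sides",np.linalg.norm(w[1]-w[0]).round(3),np.linalg.norm(w[2]-w[1]).round(3),"\n",w[:,:2].round(4).tolist())
H,S,V=hsv[...,0],hsv[...,1],hsv[...,2]
print(hsv[222,205],hsv[240,195],hsv[225,133])
show("brown",(H<14)&(S>70)&(V<190)&(V>60)&(P[...,2]<.07))
y=((H>=12)&(H<28)&(S>80)&(V>140)).astype(np.uint8); y[:, :160]=0;y[:,315:]=0;y[:170]=0
ys=y.copy(); ys[235:,290:]=0
pts=P[(ys>0)&(abs(P[...,2]-.018)<.006)]
(c,sz,a)=cv2.minAreaRect((pts[:,:2]*1000).astype(np.float32)); print("bed",c,sz,a,cv2.boxPoints((c,sz,a)).tolist())
# high points: plate
for n,m in(("hi",(P[...,2]>.1)&(P[...,2]<.2)),):
    k,l,s,c=cv2.connectedComponentsWithStats(m.astype(np.uint8))
    for i in range(1,k):
        if s[i,4]>8: print(n,s[i],P[l==i].mean(0).round(3),P[l==i].max(0).round(3))
cv2.imwrite("pics/crop.png",cv2.cvtColor(cv2.resize(im[110:290,110:350],None,fx=3.2,fy=3.2,interpolation=2),cv2.COLOR_RGB2BGR))
E
```

```text
401.3630768780609
[ 13 111 122] [143  12 175] [ 12 105 121]
brown [183.  72.] 431 z 0.0112 ctr [0.905  0.2589 0.0112] sides 0.032 0.098 
 [[0.8954, 0.3083], [0.9274, 0.3061], [0.9145, 0.2093], [0.8827, 0.2119]]
brown [176. 134.] 432 z 0.0209 ctr [0.7354 0.2639 0.0209] sides 0.085 0.032 
 [[0.7265, 0.3083], [0.7719, 0.2364], [0.7442, 0.2197], [0.6992, 0.2913]]
brown [213. 221.] 998 z 0.0472 ctr [0.52   0.1629 0.0472] sides 0.119 0.047 
 [[0.5255, 0.2268], [0.5592, 0.1129], [0.5142, 0.0994], [0.4811, 0.2124]]
brown [132. 225.] 475 z 0.0209 ctr [0.5111 0.3574 0.0209] sides 0.032 0.086 
 [[0.5159, 0.4024], [0.5451, 0.3888], [0.5061, 0.3123], [0.4773, 0.3261]]
brown [178. 287.] 272 z 0.013 ctr [0.3705 0.2381 0.013 ] sides 0.037 0.071 
 [[0.4027, 0.2631], [0.4084, 0.2269], [0.3383, 0.2133], [0.3327, 0.249]]
bed (521.279052734375, 104.7889404296875) (149.49830627441406, 324.01275634765625) 17.223222732543945 [[401.9124755859375, 237.3978271484375], [497.85107421875, -72.08568572998047], [640.6456298828125, -27.8199462890625], [544.70703125, 281.66357421875]]
hi [    0     0   512    37 11571] [0.98  0.071 0.149] [0.998 0.683 0.2  ]
hi [ 0 33 13 27 76] [0.921 0.656 0.104] [0.955 0.681 0.107]
hi [ 0 40  8 12 54] [0.915 0.663 0.111] [0.924 0.673 0.124]
hi [ 47  96  17  15 173] [0.777 0.523 0.114] [0.796 0.541 0.136]
hi [224 136  19  19 251] [0.68  0.115 0.122] [0.702 0.136 0.13 ]
hi [258 246  14   8  61] [0.454 0.044 0.132] [0.462 0.057 0.137]
```

View pics/crop.png

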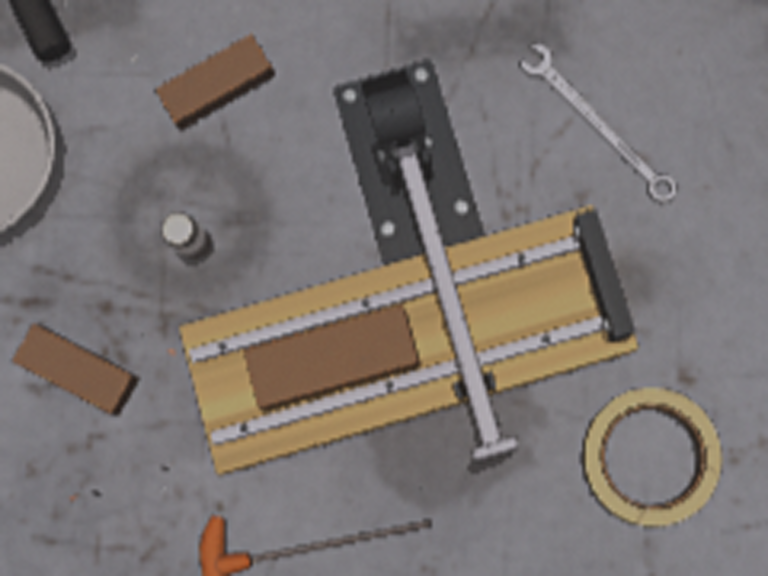

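The crop confirms the block: the longest brown piece lies between the rails. It measures 119 x 47 mm with its top at 47 mm, while the other two are only about 85 x 32 mm.

Feed pose:
- **Yaw:** about 16.7°.
- **Origin:** about (0.550, 0.073), worked out from the plate top at (0.454, 0.044).
- **Block:** centre at feed y of about 0.095.

The next move goes in front of the plate with the hand closed and tool y along the track.

>>> {"fn": "jog_arm", "kwargs": {
  "targets": [
    {"delta_rot": [0,0,-0.13],"slide": [-33,-35,0],"hand": 1},
    {"delta_rot": [0,0,-0.26],"slide": [-66,-70,0],"hand": 1},
    {"delta_rot": [0,0,-0.39],"slide": [-99,-105,0],"hand": 1},
    {"delta_rot": [0,0,-0.523],"slide": [-132,-140,0],"hand": 1},
    {"delta_rot": [0,0,-0.523],"slide": [-165,-175,0],"hand": 1}
  ]
}}

```text
t: 0.6
position: [0.2466, 0.3261, 0.205]
eef_rot: [[-0.957, -0.29, -0.0], [-0.29, 0.957, -0.0], [0.0, -0.0, -1.0]]
ft_force: [1.5, 0.4, 0.0]
grip_width: 0.0573
finger_force: 0.0
```

```bash
cat >> h.py <<'E'
O=np.array([.550,.0727,0]); YAW=np.deg2rad(16.7); F=np.array([[np.cos(YAW),-np.sin(YAW),0],[np.sin(YAW),np.cos(YAW),0],[0,0,1]])
def st(goal=None):
    s=bot.read_state(); p=np.array(s["position"]); T=np.array(s["eef_rot"])
    print("t",s["t"],"world",p.round(4),"feed mm",(F.T@(p-O)*1000).round(1),"F",np.array(s["ft_force"]).round(1),"w",s["grip_width"],"j",np.round(s["joints"],2))
    print("rot err (tool)",cv2.Rodrigues(T.T@(F@np.diag([-1,1,-1.])))[0].ravel().round(3))
    if goal is not None: print("slide mm",(T.T@(O+F@np.array(goal)-p)*1000).round(0))
E
python3 -c "
from h import *
st([-.142,0,.17])"
```

```text
t 0.6 world [0.2466 0.3261 0.205 ] feed mm [-217.8  329.9  205. ] F [1.5 0.4 0. ] w 0.05734418404283782 j [ 0.78 -0.23  1.67 -0.    1.7  -1.08]
rot err (tool) [-0.    -0.     0.003]
slide mm [ -75. -330.   35.]
```

>>> {"fn": "jog_arm", "kwargs": {
  "targets": [
    {"delta_rot": [0,0,0],"slide": [-11,-48,0],"hand": 1},
    {"delta_rot": [0,0,0],"slide": [-22,-96,0],"hand": 1},
    {"delta_rot": [0,0,0],"slide": [-33,-144,0],"hand": 1},
    {"delta_rot": [0,0,0],"slide": [-44,-192,0],"hand": 1},
    {"delta_rot": [0,0,0],"slide": [-55,-240,0],"hand": 1}
  ]
}}

```text
t: 1.1
position: [0.3683, 0.1117, 0.2053]
eef_rot: [[-0.958, -0.287, 0.0], [-0.287, 0.958, 0.0], [-0.0, 0.0, -1.0]]
ft_force: [0.6, 1.1, -0.3]
grip_width: 0.0177
finger_force: 0.0
```

>>> {"fn": "jog_arm", "kwargs": {
  "targets": [
    {"delta_rot": [0,0,0],"slide": [-5,-45,20],"hand": 1},
    {"delta_rot": [0,0,0],"slide": [-5,-90,40],"hand": 1},
    {"delta_rot": [0,0,0],"slide": [-5,-90,60],"hand": 1},
    {"delta_rot": [0,0,0],"slide": [-5,-90,60],"hand": 1}
  ]
}}

```text
t: 1.5
position: [0.3964, 0.0277, 0.142]
eef_rot: [[-0.959, -0.284, -0.007], [-0.284, 0.959, 0.001], [0.007, 0.003, -1.0]]
ft_force: [-0.4, 0.2, 0.1]
grip_width: 0.0004
finger_force: 0.0
```

```bash
python3 - <<'E'
from h import *
st([-.112,0,.10])
im,d,K,R,t=cam("wrist"); P=cloud(d,K,R,t)
save(im,"w1")
Q=(P-O)@F; m=(Q[...,2]>.115)&(Q[...,2]<.145)&(abs(Q[...,0]+.1)<.05)&(abs(Q[...,1])<.05)
q=Q[m]; print("plate top feed",m.sum(), q.min(0),q.max(0),np.median(q,0)) if m.any() else print("none")
im,d,K,R,t=cam("scene"); save(im[130:300,180:390].repeat(3,0).repeat(3,1),"s1")
E
```

```text
t 1.5 world [0.3964 0.0277 0.142 ] feed mm [-160.1    1.   142. ] F [-0.4  0.2  0.1] w 0.00041057856203831865 j [-0.07 -0.24  1.8   0.    1.59 -1.93]
rot err (tool) [ 0.003 -0.007 -0.004]
slide mm [-48.  -1.  42.]
none
```

View pics/s1.png

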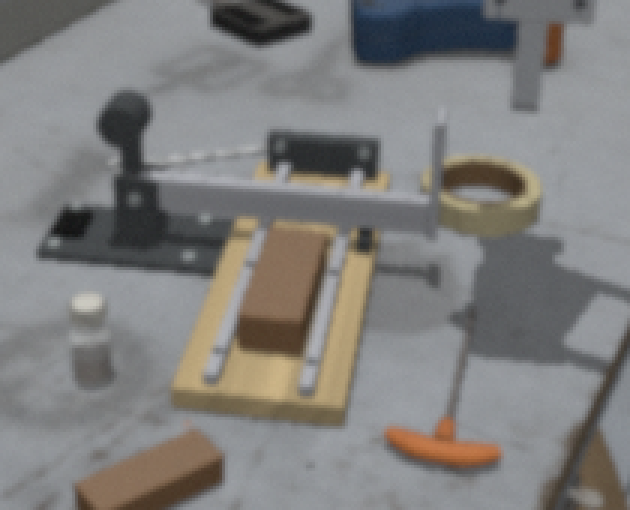

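The fingers (525,80 in the crop) stand in front of the plate (440,115–225) and in line with it. I'll lower to plate height with a small gap.

>>> {"fn": "jog_arm", "kwargs": {
  "targets": [
    {"delta_rot": [0,0,0],"slide": [0,0,22],"hand": 1},
    {"delta_rot": [0,0,0],"slide": [-18,0,40],"hand": 1},
    {"delta_rot": [0,0,0],"slide": [-36,0,40],"hand": 1},
    {"delta_rot": [0,0,0],"slide": [-36,0,40],"hand": 1}
  ]
}}

```text
t: 2.0
position: [0.4346, 0.0408, 0.1065]
eef_rot: [[-0.957, -0.29, 0.002], [-0.29, 0.957, 0.0], [-0.002, -0.0, -1.0]]
ft_force: [-0.5, 0.3, 0.3]
grip_width: 0.0001
finger_force: 0.0
```

```bash
python3 -c "
from h import *
st([-.112,0,.10])
a=np.arange(0,1.15,.1)
for h in (.055,):
  A=np.c_[-np.cos(a),np.sin(a)];Pp=np.c_[np.sin(a),np.cos(a)]
  c=np.array([.13,.05])+.234*A+h*Pp   # contact
  c[:,0]-=.008                       # TCP for lower front edge
  print(np.c_[a,(c*1000).round(0)])"
```

```text
t 2.0 world [0.4346 0.0408 0.1065] feed mm [-119.7    2.6  106.5] F [-0.5  0.3  0.3] w 8.112612080791656e-05 j [-0.04 -0.13  1.78  0.    1.49 -1.9 ]
rot err (tool) [-0.     0.002  0.003]
slide mm [-8. -3.  6.]
[[ 0.00e+00 -1.12e+02  1.05e+02]
 [ 1.00e-01 -1.05e+02  1.28e+02]
 [ 2.00e-01 -9.60e+01  1.50e+02]
 [ 3.00e-01 -8.50e+01  1.72e+02]
 [ 4.00e-01 -7.20e+01  1.92e+02]
 [ 5.00e-01 -5.70e+01  2.10e+02]
 [ 6.00e-01 -4.00e+01  2.28e+02]
 [ 7.00e-01 -2.20e+01  2.43e+02]
 [ 8.00e-01 -2.00e+00  2.56e+02]
 [ 9.00e-01  2.00e+01  2.67e+02]
 [ 1.00e+00  4.20e+01  2.77e+02]
 [ 1.10e+00  6.50e+01  2.83e+02]]
```

>>> {"fn": "jog_arm", "kwargs": {
  "targets": [
    {"delta_rot": [0,0,0],"slide": [-6,-2,0],"hand": 1},
    {"delta_rot": [0,0,0],"slide": [-10,-2,-1],"hand": 1},
    {"delta_rot": [0,0,0],"slide": [-14,-2,-8],"hand": 1},
    {"delta_rot": [0,0,0],"slide": [-18,-2,-20],"hand": 1},
    {"delta_rot": [0,0,0],"slide": [-22,-2,-32],"hand": 1}
  ]
}}

```text
t: 2.5
position: [0.4503, 0.0429, 0.1372]
eef_rot: [[-0.958, -0.287, -0.01], [-0.287, 0.958, -0.002], [0.011, 0.001, -1.0]]
ft_force: [-8.4, -1.4, 3.2]
grip_width: 0.0008
finger_force: 4.5
```

```bash
cat >> h.py <<'E'
def boom():
    im,d,K,R,t=cam("scene"); Q=(cloud(d,K,R,t)-O)@F
    m=(abs(Q[...,1])<.02)&(Q[...,2]>.06)&(Q[...,0]<.12)&(Q[...,0]>-.115)&(d>0); return im,Q[m]
E
python3 - <<'E'
from h import *
st()
im,d,K,R,t=cam("scene"); save(im[80:300,180:390].repeat(2,0).repeat(2,1),"s2")
E
```

```text
t 2.5 world [0.4503 0.0429 0.1372] feed mm [-1.040e+02  1.000e-01  1.372e+02] F [-8.4 -1.4  3.2] w 0.0007747111114718202 j [-0.03 -0.1   1.69 -0.    1.56 -1.89]
rot err (tool) [ 0.001 -0.011 -0.   ]
```

View pics/s2.png

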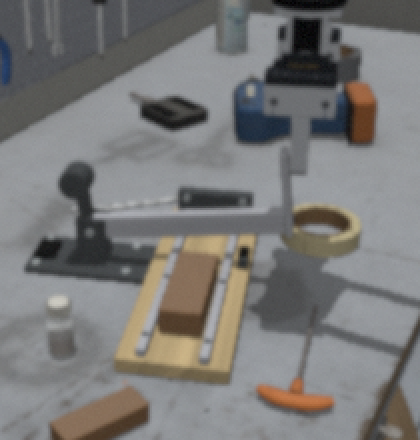

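The arm has begun to rise and the tip rests on the plate's upper half at about 8 N. By geometry the arm is at about 0.11 rad and the contact is 62 mm up. I'll keep following the arc.

>>> {"fn": "jog_arm", "kwargs": {
  "targets": [
    {"delta_rot": [0,0,0],"slide": [-5,0,-5],"hand": 1},
    {"delta_rot": [0,0,0],"slide": [-10,0,-12],"hand": 1},
    {"delta_rot": [0,0,0],"slide": [-15,0,-20],"hand": 1},
    {"delta_rot": [0,0,0],"slide": [-20,0,-29],"hand": 1},
    {"delta_rot": [0,0,0],"slide": [-26,0,-38],"hand": 1}
  ]
}}

```text
t: 3.05
position: [0.4701, 0.0491, 0.1766]
eef_rot: [[-0.958, -0.286, -0.022], [-0.286, 0.958, -0.005], [0.022, 0.001, -1.0]]
ft_force: [-25.7, -5.5, 15.0]
grip_width: 0.0005
finger_force: 14.6
```

```bash
cat >> h.py <<'E'
def th():
    s=bot.read_state(); q=F.T@(np.array(s["position"])-O); c=q[[0,2]]+[.008,0]-[.13,.05]
    n=np.hypot(*c); h=np.sqrt(max(n*n-.234**2,0)); print("h",h.round(4),"theta",(np.arctan2(c[1],-c[0])-np.arctan2(h,.234)).round(3),"TCP",(q*1000).round(1),"F",(F.T@np.array(s["ft_force"])).round(1))
E
python3 -c "
from h import *
th()"
```

```text
h 0.0586 theta 0.307 TCP [-83.3   0.3 176.6] F [-26.2   2.1  15. ]
```

Force is about 30 N, which is more lead than needed. I'll pause so the arm catches up.

>>> {"fn": "jog_arm", "kwargs": {
  "targets": [
    {"delta_rot": [0,0,0],"slide": [0,0,0],"hand": 1},
    {"delta_rot": [0,0,0],"slide": [0,0,0],"hand": 1}
  ]
}}

```text
t: 3.25
position: [0.4708, 0.0493, 0.1777]
eef_rot: [[-0.958, -0.287, -0.019], [-0.287, 0.958, -0.005], [0.02, 0.001, -1.0]]
ft_force: [-25.2, -5.3, 16.3]
grip_width: 0.0005
finger_force: 14.6
```

```bash
python3 -c "
from h import *
th()"
```

```text
h 0.0585 theta 0.313 TCP [-82.6   0.3 177.7] F [-25.7   2.2  16.3]
```

The tip is dragging down on the plate and friction is opposing the motion. The tool has to rise faster than it advances.

>>> {"fn": "jog_arm", "kwargs": {
  "targets": [
    {"delta_rot": [0,0,0],"slide": [2,0,-6],"hand": 1},
    {"delta_rot": [0,0,0],"slide": [2,0,-12],"hand": 1},
    {"delta_rot": [0,0,0],"slide": [0,0,-18],"hand": 1},
    {"delta_rot": [0,0,0],"slide": [-4,0,-24],"hand": 1}
  ]
}}

```text
t: 3.65
position: [0.4838, 0.0523, 0.2005]
eef_rot: [[-0.958, -0.287, 0.001], [-0.287, 0.958, 0.0], [-0.001, -0.0, -1.0]]
ft_force: [-1.2, 0.6, -0.4]
grip_width: 0.0008
finger_force: 0.4
```

```bash
python3 -c "
from h import *
th()"
```

```text
h 0.067 theta 0.388 TCP [-69.3  -0.6 200.5] F [-1.   0.9 -0.4]
```

>>> {"fn": "jog_arm", "kwargs": {
  "targets": [
    {"delta_rot": [0,0,0],"slide": [-5,0,-6],"hand": 1},
    {"delta_rot": [0,0,0],"slide": [-13,0,-14],"hand": 1},
    {"delta_rot": [0,0,0],"slide": [-22,0,-22],"hand": 1},
    {"delta_rot": [0,0,0],"slide": [-31,0,-31],"hand": 1},
    {"delta_rot": [0,0,0],"slide": [-39,0,-38],"hand": 1}
  ]
}}

```text
t: 4.15
position: [0.5213, 0.0639, 0.2391]
eef_rot: [[-0.958, -0.287, 0.0], [-0.287, 0.958, 0.001], [-0.0, 0.0, -1.0]]
ft_force: [-2.8, 0.1, 2.8]
grip_width: 0.0005
finger_force: 1.9
```

```bash
python3 - <<'E'
from h import *
th()
im,d,K,R,t=cam("scene"); save(im[50:300,180:390].repeat(2,0).repeat(2,1),"s3")
E
```

```text
h 0.064 theta 0.627 TCP [-3.000e+01 -2.000e-01  2.391e+02] F [-2.6  0.9  2.8]
```

View pics/s3.png

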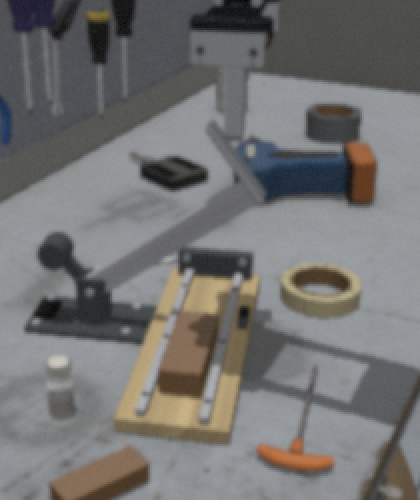

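The arm is up at about 0.63 rad (crop: plate near (237,165), tip on its upper half) and the force is light. Continuing over the balance point.

>>> {"fn": "jog_arm", "kwargs": {
  "targets": [
    {"delta_rot": [0,0,0],"slide": [-8,0,-5],"hand": 1},
    {"delta_rot": [0,0,0],"slide": [-17,0,-12],"hand": 1},
    {"delta_rot": [0,0,0],"slide": [-27,0,-19],"hand": 1},
    {"delta_rot": [0,0,0],"slide": [-37,0,-24],"hand": 1},
    {"delta_rot": [0,0,0],"slide": [-45,0,-29],"hand": 1}
  ]
}}

```text
t: 4.7
position: [0.5646, 0.0772, 0.2676]
eef_rot: [[-0.958, -0.288, 0.001], [-0.288, 0.958, 0.001], [-0.002, 0.001, -1.0]]
ft_force: [-1.5, 0.5, 2.4]
grip_width: 0.0005
finger_force: 1.3
```

```bash
python3 -c "
from h import *
th()"
```

```text
h 0.0632 theta 0.851 TCP [1.530e+01 1.000e-01 2.676e+02] F [-1.2  0.9  2.4]
```

Now at about 0.85. I'll carry on to about 1.0 so it falls open by itself.

>>> {"fn": "jog_arm", "kwargs": {
  "targets": [
    {"delta_rot": [0,0,0],"slide": [-9,0,-5],"hand": 1},
    {"delta_rot": [0,0,0],"slide": [-19,0,-9],"hand": 1},
    {"delta_rot": [0,0,0],"slide": [-30,0,-13],"hand": 1},
    {"delta_rot": [0,0,0],"slide": [-38,0,-15],"hand": 1},
    {"delta_rot": [0,0,0],"slide": [-44,0,-16],"hand": 1}
  ]
}}

```text
t: 5.2
position: [0.6069, 0.0898, 0.2835]
eef_rot: [[-0.958, -0.288, 0.002], [-0.288, 0.958, 0.001], [-0.002, 0.001, -1.0]]
ft_force: [-2.1, 2.8, 6.7]
grip_width: 0.0001
finger_force: 3.2
```

>>> {"fn": "jog_arm", "kwargs": {
  "targets": [
    {"delta_rot": [0,0,0],"slide": [0,0,0],"hand": 1},
    {"delta_rot": [0,0,0],"slide": [0,0,0],"hand": 1},
    {"delta_rot": [0,0,0],"slide": [0,0,0],"hand": 1},
    {"delta_rot": [0,0,0],"slide": [0,0,0],"hand": 1},
    {"delta_rot": [0,0,0],"slide": [0,0,0],"hand": 1}
  ]
}}

```text
t: 5.7
position: [0.6064, 0.0896, 0.2835]
eef_rot: [[-0.958, -0.288, 0.002], [-0.288, 0.958, 0.001], [-0.002, 0.001, -1.0]]
ft_force: [-1.7, 2.1, 5.0]
grip_width: 0.0009
finger_force: 2.4
```

```bash
python3 - <<'E'
from h import *
th()
im,d,K,R,t=cam("scene"); save(im[50:300,180:390].repeat(2,0).repeat(2,1),"s4")
E
```

```text
h 0.0611 theta 1.051 TCP [ 58.9  -0.  283.5] F [-1.1  2.5  5. ]
```

View pics/s4.png

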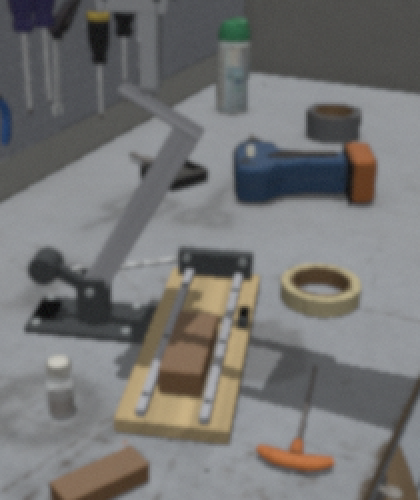

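It is past balance at about 1.05, still resting against the tip at about 5 N. I'll guide it further to about 1.25 and then lift away.

>>> {"fn": "jog_arm", "kwargs": {
  "targets": [
    {"delta_rot": [0,0,0],"slide": [-9,0,-4],"hand": 1},
    {"delta_rot": [0,0,0],"slide": [-19,0,-6],"hand": 1},
    {"delta_rot": [0,0,0],"slide": [-29,0,-7],"hand": 1},
    {"delta_rot": [0,0,0],"slide": [-38,0,-8],"hand": 1},
    {"delta_rot": [0,0,0],"slide": [-46,0,-9],"hand": 1}
  ]
}}

```text
t: 6.25
position: [0.6509, 0.102, 0.2905]
eef_rot: [[-0.958, -0.287, -0.001], [-0.287, 0.958, -0.001], [0.001, -0.0, -1.0]]
ft_force: [-0.5, -0.3, 0.2]
grip_width: 0.0005
finger_force: 0.0
```

>>> {"fn": "jog_arm", "kwargs": {
  "targets": [
    {"delta_rot": [0,0,0],"slide": [0,0,-8],"hand": 1},
    {"delta_rot": [0,0,0],"slide": [8,0,-18],"hand": 1},
    {"delta_rot": [0,0,0],"slide": [30,0,-24],"hand": 1},
    {"delta_rot": [0,0,0],"slide": [70,0,-24],"hand": 1},
    {"delta_rot": [0,0,0],"slide": [110,0,-24],"hand": 1}
  ]
}}

```text
t: 6.75
position: [0.5433, 0.07, 0.3168]
eef_rot: [[-0.958, -0.287, 0.002], [-0.287, 0.958, -0.0], [-0.002, -0.001, -1.0]]
ft_force: [0.7, 0.1, 0.9]
grip_width: 0.0003
finger_force: 0.0
```

```bash
python3 - <<'E'
from h import *
st([0,.21,.15])
im,d,K,R,t=cam("scene"); save(im[50:300,180:390].repeat(2,0).repeat(2,1),"s5")
E
```

```text
t 6.75 world [0.5433 0.07   0.3168] feed mm [ -7.2  -0.6 316.8] F [0.7 0.1 0.9] w 0.0002840160208264142 j [ 0.02  0.09  1.15 -0.    1.9  -1.84]
rot err (tool) [-0.001  0.002 -0.   ]
slide mm [ -7. 211. 167.]
```

View pics/s5.png

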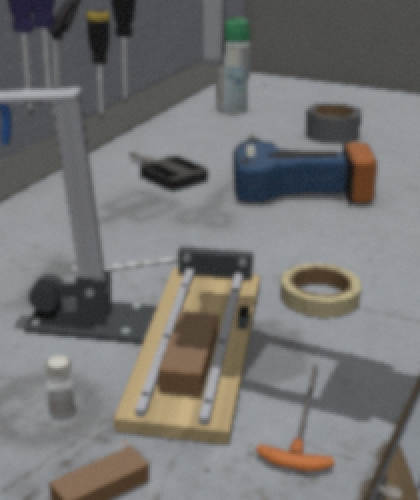

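The barrier is fully raised: upright at crop (80,190), with its weight down on the pad. Now I'll go behind the block.

>>> {"fn": "jog_arm", "kwargs": {
  "targets": [
    {"delta_rot": [0,0,0],"slide": [-1,40,25],"hand": 1},
    {"delta_rot": [0,0,0],"slide": [-2,80,50],"hand": 1},
    {"delta_rot": [0,0,0],"slide": [-4,120,75],"hand": 1},
    {"delta_rot": [0,0,0],"slide": [-5,160,100],"hand": 1},
    {"delta_rot": [0,0,0],"slide": [-5,200,125],"hand": 1}
  ]
}}

```text
t: 7.3
position: [0.4916, 0.2647, 0.1914]
eef_rot: [[-0.958, -0.287, 0.003], [-0.287, 0.958, 0.001], [-0.003, 0.0, -1.0]]
ft_force: [-0.1, 0.1, 0.3]
grip_width: 0.0003
finger_force: 0.0
```

>>> {"fn": "jog_arm", "kwargs": {
  "targets": [
    {"delta_rot": [0,0,0],"slide": [0,11,35],"hand": 1},
    {"delta_rot": [0,0,0],"slide": [0,11,70],"hand": 1},
    {"delta_rot": [0,0,0],"slide": [0,11,100],"hand": 1},
    {"delta_rot": [0,0,0],"slide": [0,11,110],"hand": 1},
    {"delta_rot": [0,0,0],"slide": [0,11,110],"hand": 1}
  ]
}}

```text
t: 7.8
position: [0.4882, 0.2736, 0.0799]
eef_rot: [[-0.958, -0.287, -0.002], [-0.287, 0.958, -0.001], [0.002, -0.0, -1.0]]
ft_force: [0.9, 0.1, 0.4]
grip_width: 0.0003
finger_force: 0.0
```

```bash
python3 - <<'E'
from h import *
st([-.002,.19,.026])
im,d,K,R,t=cam("scene"); save(im[50:300,180:390].repeat(2,0).repeat(2,1),"s6")
E
```

```text
t 7.8 world [0.4882 0.2736 0.0799] feed mm [ -1.5 210.2  79.9] F [0.9 0.1 0.4] w 0.00025613338318370717 j [ 0.41  0.17  1.53 -0.    1.44 -1.45]
rot err (tool) [-0.    -0.002 -0.   ]
slide mm [  0. -20.  54.]
```

View pics/s6.png

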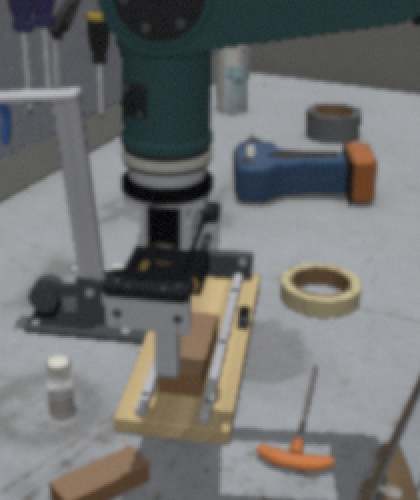

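The fingers (170,350 in the crop) are over the upstream end, in line with the block. I'll lower and start the slide.

>>> {"fn": "jog_arm", "kwargs": {
  "targets": [
    {"delta_rot": [0,0,0],"slide": [0,0,30],"hand": 1},
    {"delta_rot": [0,0,0],"slide": [0,0,52],"hand": 1},
    {"delta_rot": [0,0,0],"slide": [0,0,55],"hand": 1},
    {"delta_rot": [0,0,0],"slide": [0,-15,55],"hand": 1},
    {"delta_rot": [0,0,0],"slide": [0,-30,55],"hand": 1}
  ]
}}

```text
t: 8.35
position: [0.4996, 0.2449, 0.0281]
eef_rot: [[-0.958, -0.288, 0.004], [-0.288, 0.958, 0.001], [-0.004, -0.0, -1.0]]
ft_force: [-0.2, -0.4, 0.7]
grip_width: 0.0004
finger_force: 0.0
```

>>> {"fn": "jog_arm", "kwargs": {
  "targets": [
    {"delta_rot": [0,0,0],"slide": [0,-7,0],"hand": 1},
    {"delta_rot": [0,0,0],"slide": [0,-14,0],"hand": 1},
    {"delta_rot": [0,0,0],"slide": [0,-21,0],"hand": 1},
    {"delta_rot": [0,0,0],"slide": [0,-28,0],"hand": 1},
    {"delta_rot": [0,0,0],"slide": [0,-36,0],"hand": 1}
  ]
}}

```text
t: 8.85
position: [0.5082, 0.2107, 0.0258]
eef_rot: [[-0.958, -0.287, 0.0], [-0.287, 0.958, 0.001], [-0.001, 0.0, -1.0]]
ft_force: [-1.0, 1.4, 1.6]
grip_width: 0.0003
finger_force: 0.8
```

```bash
python3 -c "
from h import *
st([-.002,.0275,.025])"
```

```text
t 8.85 world [0.5082 0.2107 0.0258] feed mm [ -0.4 144.2  25.8] F [-1.   1.4  1.6] w 0.0003095593157753961 j [ 0.29  0.19  1.62  0.    1.33 -1.57]
rot err (tool) [0.    0.001 0.   ]
slide mm [   2. -117.    1.]
```

In contact at about 1.5 N. Pushing on at about 0.1 m/s and slowing near the stop.

>>> {"fn": "jog_arm", "kwargs": {
  "targets": [
    {"delta_rot": [0,0,0],"slide": [0,-10,0],"hand": 1},
    {"delta_rot": [0,0,0],"slide": [0,-20,0],"hand": 1},
    {"delta_rot": [0,0,0],"slide": [1,-30,0],"hand": 1},
    {"delta_rot": [0,0,0],"slide": [1,-40,0],"hand": 1},
    {"delta_rot": [0,0,0],"slide": [1,-50,0],"hand": 1}
  ]
}}

```text
t: 9.35
position: [0.5215, 0.1618, 0.0254]
eef_rot: [[-0.958, -0.287, -0.0], [-0.287, 0.958, -0.0], [0.0, 0.0, -1.0]]
ft_force: [-0.4, 1.1, 0.9]
grip_width: 0.0003
finger_force: 0.8
```

>>> {"fn": "jog_arm", "kwargs": {
  "targets": [
    {"delta_rot": [0,0,0],"slide": [0,-10,0],"hand": 1},
    {"delta_rot": [0,0,0],"slide": [0,-20,0],"hand": 1},
    {"delta_rot": [0,0,0],"slide": [0,-30,0],"hand": 1},
    {"delta_rot": [0,0,0],"slide": [0,-38,0],"hand": 1},
    {"delta_rot": [0,0,0],"slide": [0,-45,0],"hand": 1}
  ]
}}

```text
t: 9.85
position: [0.5344, 0.1188, 0.0254]
eef_rot: [[-0.958, -0.287, -0.0], [-0.287, 0.958, -0.0], [0.0, 0.0, -1.0]]
ft_force: [0.3, 1.7, 0.1]
grip_width: 0.0005
finger_force: 0.6
```

>>> {"fn": "jog_arm", "kwargs": {
  "targets": [
    {"delta_rot": [0,0,0],"slide": [0,-4,0],"hand": 1},
    {"delta_rot": [0,0,0],"slide": [0,-8,0],"hand": 1},
    {"delta_rot": [0,0,0],"slide": [0,-12,0],"hand": 1},
    {"delta_rot": [0,0,0],"slide": [0,-15,0],"hand": 1},
    {"delta_rot": [0,0,0],"slide": [0,-17,0],"hand": 1}
  ]
}}

```text
t: 10.35
position: [0.5391, 0.1031, 0.0254]
eef_rot: [[-0.958, -0.287, -0.0], [-0.287, 0.958, -0.0], [0.0, -0.0, -1.0]]
ft_force: [0.1, 1.3, 1.5]
grip_width: 0.0003
finger_force: 0.5
```

```bash
python3 -c "
from h import *
st([-.002,.0275,.025])"
```

```text
t 10.35 world [0.5391 0.1031 0.0254] feed mm [-1.7 32.3 25.4] F [0.1 1.3 1.5] w 0.0003270917633624139 j [ 0.09  0.19  1.62 -0.    1.33 -1.78]
rot err (tool) [-0. -0. -0.]
slide mm [ 0. -5.  0.]
```

Not at the stop yet. I'll continue slowly until the force rises.

>>> {"fn": "jog_arm", "kwargs": {
  "targets": [
    {"delta_rot": [0,0,0],"slide": [0,-1,0],"hand": 1},
    {"delta_rot": [0,0,0],"slide": [0,-2,0],"hand": 1},
    {"delta_rot": [0,0,0],"slide": [0,-3,0],"hand": 1},
    {"delta_rot": [0,0,0],"slide": [0,-4,0],"hand": 1},
    {"delta_rot": [0,0,0],"slide": [0,-5,0],"hand": 1}
  ]
}}

```text
t: 10.85
position: [0.5396, 0.1014, 0.0255]
eef_rot: [[-0.958, -0.288, -0.002], [-0.288, 0.958, 0.006], [0.0, 0.006, -1.0]]
ft_force: [-3.3, 8.8, 2.2]
grip_width: 0.0008
finger_force: 5.0
```

>>> {"fn": "jog_arm", "kwargs": {
  "targets": [
    {"delta_rot": [0,0,0],"slide": [0,-1,0],"hand": 1},
    {"delta_rot": [0,0,0],"slide": [0,-2,0],"hand": 1},
    {"delta_rot": [0,0,0],"slide": [0,-3,0],"hand": 1}
  ]
}}

```text
t: 11.15
position: [0.5396, 0.1014, 0.0255]
eef_rot: [[-0.958, -0.288, -0.004], [-0.288, 0.958, 0.011], [0.0, 0.011, -1.0]]
ft_force: [-5.9, 16.2, 3.4]
grip_width: 0.0006
finger_force: 8.3
```

The block is against the stop: position is fixed and force rose to 17 N. Backing off and rising.

>>> {"fn": "jog_arm", "kwargs": {
  "targets": [
    {"delta_rot": [0,0,0],"slide": [0,8,0],"hand": 1},
    {"delta_rot": [0,0,0],"slide": [0,30,0],"hand": 1},
    {"delta_rot": [0,0,0],"slide": [0,60,-25],"hand": 1},
    {"delta_rot": [0,0,0],"slide": [0,90,-65],"hand": 1},
    {"delta_rot": [0,0,0],"slide": [0,120,-105],"hand": 1}
  ]
}}

```text
t: 11.65
position: [0.5062, 0.2106, 0.1308]
eef_rot: [[-0.958, -0.286, -0.001], [-0.286, 0.958, -0.002], [0.002, -0.002, -1.0]]
ft_force: [1.0, -0.0, 0.1]
grip_width: 0.0004
finger_force: 0.0
```

>>> {"fn": "jog_arm", "kwargs": {
  "targets": [
    {"delta_rot": [0,0,0],"slide": [30,35,-10],"hand": 1},
    {"delta_rot": [0,0,0],"slide": [60,70,-20],"hand": 1},
    {"delta_rot": [0,0,0],"slide": [90,105,-30],"hand": 1},
    {"delta_rot": [0,0,0],"slide": [120,140,-40],"hand": 1},
    {"delta_rot": [0,0,0],"slide": [120,140,-40],"hand": 1}
  ]
}}

```text
t: 12.15
position: [0.3492, 0.3127, 0.1727]
eef_rot: [[-0.956, -0.293, 0.003], [-0.293, 0.956, 0.003], [-0.004, 0.002, -1.0]]
ft_force: [1.2, 0.1, 0.1]
grip_width: 0.0007
finger_force: 0.0
```

```bash
python3 - <<'E'
from h import *
st()
im,d,K,R,t=cam("top"); Q=(cloud(d,K,R,t)-O)@F; hsv=cv2.cvtColor(im,cv2.COLOR_RGB2HSV)
m=(hsv[...,0]<14)&(hsv[...,1]>70)&(abs(Q[...,2]-.048)<.006)&(abs(Q[...,0])<.03)&(abs(Q[...,1])<.2)
print("block feed",Q[m].min(0).round(3),Q[m].max(0).round(3))
save(cv2.resize(im[100:300,110:350],None,fx=2.5,fy=2.5,interpolation=2),"end")
E
```

```text
t 12.15 world [0.3492 0.3127 0.1727] feed mm [-123.4  287.6  172.7] F [1.2 0.1 0.1] w 0.0006682724006662845 j [ 0.61 -0.09  1.61  0.    1.62 -1.26]
rot err (tool) [0.002 0.004 0.006]
block feed [-0.026 -0.103  0.042] [0.019 0.016 0.053]
```

View pics/end.png

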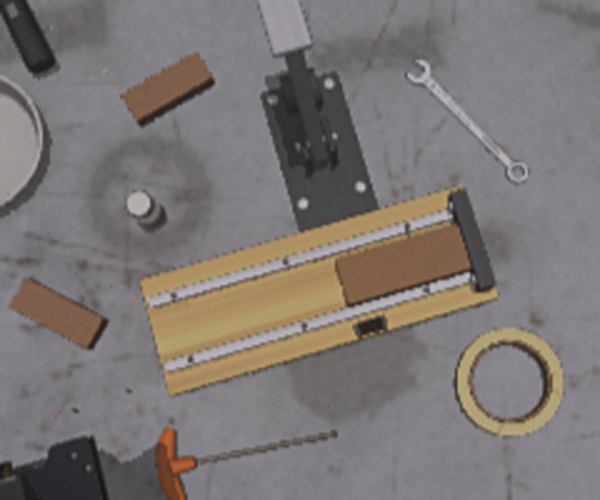

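The block spans feed y -0.103 to 0.016, against the stop. The barrier is up, the tools are where they were, and the robot is touching nothing. Handing in.

```bash
python3 -c "
from rig import bot
print(bot.close_job())"
```

```text
the job is handed in; nothing more can be done
None
```

The barrier is raised and staying up by itself, the largest block lies against the end stop, the tools were left undisturbed, and the job was handed in at about 12 s; the push on the plate briefly reached about 30 N before I eased it off.

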